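Fold down the telescoping camera stand on the packing table

TASK

The packed orders have been photographed, so fold the telescoping camera stand down to its shortest: first press its head down until the thin inner tube is fully home, and only then squeeze the two release tabs of the clutch together and slide the middle tube down until it is fully home too. Leave the stand upright where it stands and do not push about the wood block and the black marker that lie near it.

Things in the scene. Friction and masses are not known exactly. Their poses are not given: they have to be found in the camera images.
- camera_stand: Desk-top telescoping camera stand, about 2.3 kg, loose on the table: round dark base 149 mm across, 15 mm high; on it an upright outer tube 40 mm across, then a thinner middle tube, a thin inner tube and the head. Origin: centre of the base's underside; z up along the tubes; the clutch's release tabs lie on its +y and -y sides.
- head_top (a point): Centre of the flat rubber top of the head, a black knurled disc 41 mm across, 24 mm high, on the thin inner tube (20 mm across). Home, its underside rests on the clutch's top. Only friction holds it: about 4 N pressed straight down slides it, and it stays where it is left. Fully out it is 276 mm above the table; home, with the middle tube still out, 221 mm.
- clutch (a point): Centre of the clutch, on the tubes' axis: the black cylinder at the top of the middle tube, 45 mm across, 13 mm above and below this point. Middle tube out: this point is 184 mm above the table; home: 119 mm. Its two release tabs can be reached from above only once the head is down on it (head top then 37 mm above this point). About 5 N slides the unlocked tube.
- tab_left (a point): Centre of the outer face of the grey ribbed release tab on the clutch's +y side, 24 mm wide, 22 mm high, level with the clutch's centre, 32 mm from the axis. It goes in 5 mm against a spring (4 to 8 N). Both tabs must be pressed fully in (64 mm over both faces becomes 54) to unlock the middle tube; once it has started down they stay in by themselves.
- tab_right (a point): The same on the clutch's -y side.
- collar (a point): Centre of the top of the outer tube's black collar (44 mm across), 106 mm above the table. While the middle tube (31 mm across) is out, brass lugs on its sides stand on this collar and lock it, however hard the head is pressed. Home, the clutch's underside rests on the collar.
- inner_tube (a joint): How far the inner tube with the head is pushed down into the middle tube, m: 0 = fully out, 0.055 = fully home (head on the clutch). It starts between 0 and 0.02.
- middle_tube (a joint): How far the middle tube with the clutch is pushed down into the outer tube, m: 0 = fully out and locked, 0.065 = fully home (clutch on the outer tube's collar). It starts at 0.
- wood_block: Pine packing block, 45 x 130 x 30 mm, lying near the table's front edge, left of the stand; origin at the centre of its underside. Leave it alone.
- marker_black: Black felt marker, 138 mm long, 15 mm thick, lying along the table's front edge in front of the stand; origin at the centre of its underside. Leave it alone.

How it is judged:
By the outcome, as a careful person would: the job done as asked, in the order asked, and still so for the second after the job is handed in, with the robot touching nothing.
It also fails if it takes over 45 s, if anything falls off the work surface, if the arm or the gripper's body presses on something with over 40 N, if the wrist force passes 120 N, or if a joint passes its speed limit or range.

ROBOT

A 6-joint arm with a two-finger parallel gripper is mounted at the origin on a cart in front of the work surface, level with it; the furniture and walls round the work are solid. World frame = base frame: x ahead of the robot, y to its left, z up, the work surface at z = 0. Lengths are in m, angles in degrees, forces in N, time in s.
With the tool pointing down it reaches from about 0.275 to 0.975 m from the base axis. Payload 8.4 kg.
Tool frame: the origin (TCP) lies midway between the tips of the shut fingers; the grasp point (between the pads) lies 19 mm behind it; z points along the fingers, y is the line along which they close (so a half turn about z gives the same grasp; the last joint's range is limited). The gripper opens to 92 mm and grips with 3 to 60 N. Pads are 20 mm wide; open, the fingers measure 128 mm over their backs; the gripper's body (75 mm by 189 mm) begins 69 mm behind the grasp point.
Start: joints at [-63.908, 20.225, 93.587, -0, 66.188, -0.138], TCP at [0.276, -0.561, 0.215] pointing down, gripper open.
Joint ranges: [-150.9, 150.9], [-52.94, 120.26], [3.33, 152.33], [-74.26, 254.26], [0, 154.13], [-172.89, 172.89]. Speed limits (degrees/s): [127.2, 127.2, 159.86, 180, 180, 180].

INTERFACE

Orientations are given as [roll, pitch, yaw] about the fixed x, y, z axes, in that order (R = Rz(yaw) Ry(pitch) Rx(roll)).
In Python, from station import env, optics, job gives the robot as it stands.
- The arm moves only by the tool play_rows, never from a script. Its argument "steps" is a list of rows, each a list of 7 numbers: the closure, from 0 (fully open) to 1 (shut), then the shift along the tool's x, y, z in m, then the turn, a rotation vector about the tool's x, y, z in rad. A call has 1 to 5 rows; each row shifts and turns the commanded pose from where the row before left it, along the tool's axes as they then stand; what a row does not reach is not made up. A row lasts 1/10 s, in which the tool goes at most 50 mm and 8.59 degrees, less where a joint would pass 70% of its speed; a pose out of reach is approached as far as the arm can. A call is refused whole if a number of a shift passes 0.05 or a number of a turn 0.15, either way. A call with a gripper value outside its range is refused whole. The fingers move at their own pace and stop on an object; the grip force is fixed at half the most. Time passes only in rows, so rows that do not move let the fingers close. It gives the time, the measured TCP pose, the force, the opening and the grip force at its end, in the units of the state.
- env.observe(): the state, without advancing time (a new reading comes with each control period).
- optics.camera(name): name is "side" or "top" or "wrist"; returns a dict with "pixels" (400x640x3 uint8, red, green, blue), "fx", "fy", "cx", "cy" (pixels), "k1" (the pictures are not rectified: a ray, as slopes to the right and down, at radius r is drawn at 1 + k1 r^2 times it, then the intrinsics apply), "R" (3x3) and "t" (3): a world point X has camera coordinates R X + t; the wrist camera has in their place "tool_from_camera" (4x4, takes a point from camera to tool coordinates, whose origin is the TCP and whose axes are the flange's). Camera axes: x right, y down, z forward; pixel columns grow to the right and rows downward; lengths in m; the calibration is good to about 2 mm. A picture is of the moment at which its call begins: read the wrist's pose just before it. There is no depth.
- job.close_job(): hands the job in; it is judged then, once.
The state is a dict: "time": time; "qpos": joint angles; "qd": joint speeds; "tau": joint torques, N m; "tool_pos": TCP position; "tool_rot": TCP orientation; "contact_force": force on the tool from outside, world axes, zero at the start; "ft_torque": the same for the moment, N m; "gripper_width": finger opening in m; "gripper_force": force on a finger pad.
Only numpy, scipy, OpenCV 4.12 (cv2) and the standard library are available. Lean on these libraries where they do the work, as an engineer would, in place of code of your own. Each camera call takes 0.05 s, during which the arm holds its last target. There are 200 camera calls.

## Working session

There is one attempt and no reset: what is moved stays moved. The work goes in short steps, Python scripts to look and compute and a tool call to move; the robot and the scene stay as the last step left them, time stands still between calls to the robot, and variables do not carry over. Pictures are saved under pics/ and viewed, at most 10 in all, crops included, and the job is handed in when it is done.

Besides the shell and the picture viewer there is one more tool, called in YAML: its name, and indented under it one key for each argument. play_rows: Moves the arm, as the interface text tells. Its arguments: {"type":"object","properties":{"steps":{"type":"array","items":{"type":"array","items":{"type":"number"}}}},"required":["steps"]}

```bash
mkdir -p pics; ls
python3 - <<'E'
from station import env, optics
import cv2, numpy as np, pickle
print(env.observe())
d={}
for n in("side","top","wrist"):
    c=optics.camera(n); d[n]=c; print(n,{k:np.round(v,3).tolist() for k,v in c.items() if k!="pixels"})
pickle.dump(d,open("c0.pkl","wb"))
cv2.imwrite("pics/side0.png",d["side"]["pixels"][:,:,::-1]);cv2.imwrite("pics/top0.png",d["top"]["pixels"][:,:,::-1])
E
```

```text
pics
{'time': 0.0, 'qpos': array([-6.39090803e+01,  2.02625416e+01,  9.36276437e+01, -9.67814525e-04,
        6.61880795e+01, -1.38961765e-01]), 'qd': array([ 0.08534449,  0.01102174,  0.02499688, -0.16524444, -0.00428556,
       -0.12592587]), 'tau': array([-2.97098522e-03, -5.93856847e+01, -3.34216440e+01,  6.95729256e-02,
        2.32199760e-02, -1.04306482e-04]), 'tool_pos': array([ 0.27600111, -0.56021639,  0.21387379]), 'tool_rot': array([-1.79921733e+02,  6.95074270e-04,  2.62302732e+01]), 'contact_force': array([-0.79176235, -0.17806948, -0.22642463]), 'ft_torque': array([ 0.02818802,  0.04289377, -0.0522001 ]), 'gripper_force': 0.0, 'gripper_width': 0.09174684689952034}
side {'fx': 486.307, 'fy': 486.307, 'cx': 321.291, 'cy': 203.43, 'k1': -0.04, 'R': [[0.998, -0.058, 0.015], [-0.008, -0.38, -0.925], [0.06, 0.923, -0.379]], 't': [-0.564, 0.082, 1.048]}
top {'fx': 427.395, 'fy': 427.395, 'cx': 324.792, 'cy': 202.402, 'k1': -0.005, 'R': [[0.016, -1.0, -0.021], [-0.99, -0.012, -0.142], [0.142, 0.023, -0.99]], 't': [-0.187, 0.567, 0.968]}
wrist {'fx': 294.287, 'fy': 294.287, 'cx': 321.091, 'cy': 196.411, 'k1': 0.014, 'tool_from_camera': [[-0.0, -0.971, -0.24, 0.067], [1.0, -0.0, -0.0, 0.001], [0.0, -0.24, 0.971, -0.17], [0.0, 0.0, 0.0, 1.0]]}
```

View pics/side0.png

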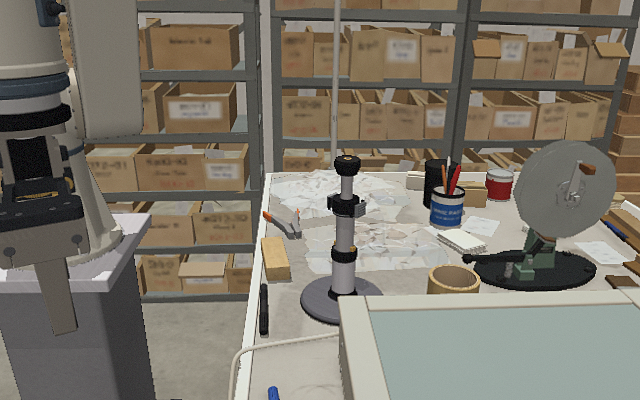

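View pics/top0.png

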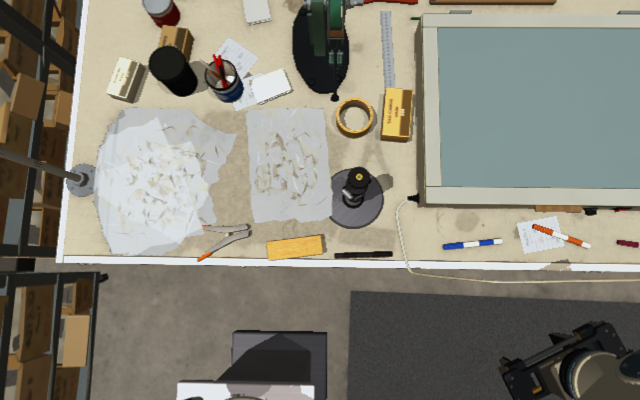

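The side view shows the stand with its head at about (347,160), the clutch and its tabs at about (347,205), and the base at (342,300). The tabs lie roughly left and right in the image, so roughly along world x. In the top view the base is at about (355,198) and the head at about (358,176). Next I'll measure both views.

```bash
cat > h.py <<'E'
import numpy as np, cv2
def ray(c,u,v):
    K=np.array([[c["fx"],0,c["cx"]],[0,c["fy"],c["cy"]],[0,0,1]])
    s=cv2.undistortPoints(np.array([[[u,v]]],float),K,np.array([c["k1"],0,0,0.]))[0,0]
    R=np.array(c["R"]);t=np.array(c["t"]);d=R.T@np.r_[s,1]
    return -R.T@t, d/np.linalg.norm(d)
def plane(c,u,v,z):
    o,d=ray(c,u,v); return o+d*(z-o[2])/d[2]
def two(c1,p1,c2,p2):
    o1,d1=ray(c1,*p1);o2,d2=ray(c2,*p2)
    s=np.linalg.lstsq(np.c_[d1,-d2],o2-o1,rcond=None)[0]
    a=o1+s[0]*d1;b=o2+s[1]*d2
    return (a+b)/2,np.linalg.norm(a-b)
def wristcam(c,st):
    from scipy.spatial.transform import Rotation as Ro
    T=np.eye(4);T[:3,:3]=Ro.from_euler("xyz",st["tool_rot"],degrees=True).as_matrix();T[:3,3]=st["tool_pos"]
    M=np.linalg.inv(T@np.array(c["tool_from_camera"]))
    return dict(c,R=M[:3,:3],t=M[:3,3])
def proj(c,X):
    p=np.array(c["R"])@X+np.array(c["t"]);s=p[:2]/p[2];s=s*(1+c["k1"]*(s@s))
    return s*[c["fx"],c["fy"]]+[c["cx"],c["cy"]]
E
python3 - <<'E'
import pickle,cv2,numpy as np
from h import *
d=pickle.load(open("c0.pkl","rb"))
s,t=d["side"],d["top"]
print("head",two(s,(347,158),t,(358.5,176)))
print("base",plane(s,342,298,.015),plane(t,355,198,.015))
a=s["pixels"][145:330,290:400,::-1];b=t["pixels"][155:235,315:395,::-1]
A=cv2.resize(a,None,fx=3.2,fy=3.2,interpolation=cv2.INTER_CUBIC);B=cv2.resize(b,None,fx=5,fy=5,interpolation=cv2.INTER_CUBIC)
o=np.zeros((592,A.shape[1]+400,3),np.uint8);o[:A.shape[0],:A.shape[1]]=A;o[:400,A.shape[1]:]=B
cv2.imwrite("pics/crop1.png",o)
E
```

```text
head (array([ 0.58755555, -0.24537603,  0.26131365]), np.float64(0.0008176704315692552))
base [ 0.58562857 -0.26113603  0.015     ] [ 0.5850397  -0.25113934  0.015     ]
```

View pics/crop1.png

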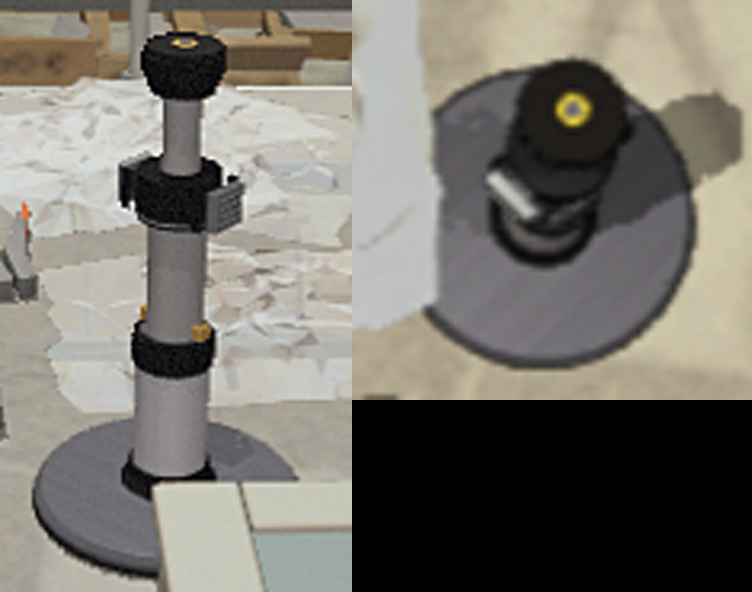

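The crop puts the screw at the head's centre at about (347.5,158.4) in the side view and (359.2,177) in the top view. The right tab's face is near (360.3,209.7) and the left tab near (331,201) in the side view, so the tab axis runs from (+x,−y) to (−x,+y).

Run:
```python
import pickle,cv2,numpy as np
from h import *
from station import env
d=pickle.load(open("c0.pkl","rb"))
s,t=d["side"],d["top"]
h,e=two(s,(347.5,158.4),t,(359.2,177)); print("head",h,e)
r=plane(s,360.3,209.7,.184); l=plane(t,315+160/5,155+193/5,.195); l2=plane(s,330.8,201.3,.184)
print(r,l,l2)
for p in(r,l,l2): q=p-h; print(np.linalg.norm(q[:2]),np.degrees(np.arctan2(q[1],q[0])))
for z in (0,.106,.184): print(z,proj(s,np.r_[h[:2],z]),proj(t,np.r_[h[:2],z]))
print(env.observe()["tool_pos"])
```

```text
head [ 0.58701179 -0.24677613  0.26086486] 0.0015873443562260047
[ 0.60827264 -0.27019308  0.184     ] [ 0.56582513 -0.22646778  0.195     ] [ 0.56444847 -0.23408332  0.184     ]
0.03162873893111765 -47.76287690140703
0.02934797461179571 136.2125658279399
0.025888426496354932 150.6404296220793
0 [341.713772   300.66307558] [352.91555937 198.11621004]
0.106 [343.72257102 247.13099025] [355.06358524 190.78724774]
0.184 [345.31885366 204.14274706] [356.97745106 184.2569982 ]
[ 0.27606475 -0.56029362  0.21403078]
```

play_rows:
  steps:
    - [0,0,0,-0.04,0,0,-0.0785]
    - [0,0,0,-0.04,0,0,-0.0785]
    - [0,0,0,-0.04,0,0,-0.0785]
    - [0,0,0,-0.04,0,0,-0.0785]
    - [0,0,0,0,0,0,0]

```text
time: 0.65
tool_pos: [0.2772, -0.5626, 0.3807]
tool_rot: [179.5, 0.2, 44.4]
contact_force: [0.2, -1.2, -0.8]
gripper_width: 0.0918
gripper_force: 0.0
```

play_rows:
  steps:
    - [0.5,0.04,0,0,0,0,0]
    - [1,0.04,0,0,0,0,0]
    - [1,0.04,0,0,0,0,0]
    - [1,0.04,0,0,0,0,0]
    - [1,0.04,0,0,0,0,0]

```text
time: 1.15
tool_pos: [0.4203, -0.4197, 0.3738]
tool_rot: [-179.9, 0.0, 44.2]
contact_force: [-0.3, -0.0, -0.2]
gripper_width: 0.0539
gripper_force: 0.0
```

play_rows:
  steps:
    - [1,0.04,0,0,0,0,0]
    - [1,0.04,0,0,0,0,0]
    - [1,0.04,0,0,0,0,0]
    - [1,0,0,0,0,0,0]
    - [1,0,0,0,0,0,0]

```text
time: 1.65
tool_pos: [0.5057, -0.3369, 0.3737]
tool_rot: [-179.9, 0.0, 44.3]
contact_force: [-0.2, 0.5, 0.8]
gripper_width: 0.014
gripper_force: 0.0
```

Run:
```python
from station import env, optics
import pickle,cv2
s=env.observe();c=optics.camera("wrist");pickle.dump((s,c),open("w1.pkl","wb"))
```

play_rows:
  steps:
    - [1,0.04,-0.0025,0,0,0,0]
    - [1,0.04,-0.0025,0,0,0,0]
    - [1,0.04,-0.0025,0,0,0,0]
    - [1,0,0,0,0,0,0]
    - [1,0,0,0,0,0,0]

```text
time: 2.2
tool_pos: [0.5857, -0.2492, 0.3742]
tool_rot: [-180.0, 0.1, 44.2]
contact_force: [-0.8, -1.3, -0.4]
gripper_width: 0.0004
gripper_force: 0.0
```

Run:
```python
from station import env, optics
import pickle,cv2,numpy as np
from h import *
s=env.observe();c=optics.camera("wrist");pickle.dump((s,c),open("w2.pkl","wb"))
s1,c1=pickle.load(open("w1.pkl","rb"))
h=np.array([.587,-.2468,.261])
o=[]
for a,b in((s1,c1),(s,c)):
    w=wristcam(b,a);p=proj(w,h);q=proj(w,np.r_[h[:2],.184]);print(p,q,a["tool_pos"],a["gripper_width"])
    x,y=(p).astype(int);x0=min(max(x-75,0),490);y0=min(max(y-90,0),220);print(x0,y0)
    o.append(cv2.resize(b["pixels"][y0:y0+180,x0:x0+150,::-1],None,fx=2.66,fy=2.66,interpolation=cv2.INTER_CUBIC))
cv2.imwrite("pics/w12.png",np.hstack(o))
```

```text
[311.08707783  60.08217166] [313.38641207  74.17179346] [ 0.50565534 -0.33686375  0.373692  ] 0.013967708215523683
236 0
[318.95654327 190.6666958 ] [319.40975415 176.85191968] [ 0.58574264 -0.24916434  0.37418738] 0.000370185419245143
243 100
```

View pics/w12.png

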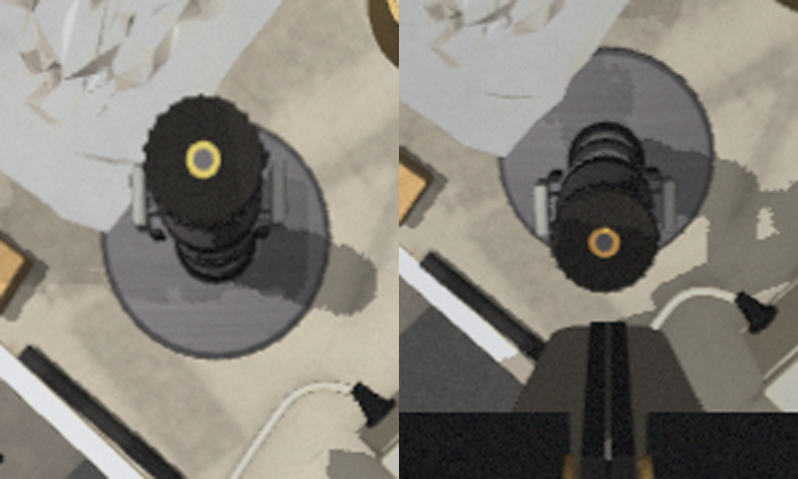

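The wrist views show the two tabs level in the picture: (139,195)/(280,195) in the first and (541,210)/(669,208) in the second. So the tool's closing line already lies along them. The screw is at (203.5,159.5) and (604,242) in the crop.

Run:
```python
import pickle,numpy as np
from h import *
W=[wristcam(c,s) for s,c in(pickle.load(open(f"w{i}.pkl","rb")) for i in(1,2))]
f=2.66
P=lambda i,x,y:((x+(236 if i==0 else (243*f-399)/f*1))if 0 else (x/f+236 if i==0 else (x-399)/f+243), y/f+(0 if i==0 else 100))
for n,a,b in(("head",(203.5,159.5),(604,242)),("L",(139,195),(541,210)),("R",(280,195),(669,208))):
    X,e=two(W[0],P(0,*a),W[1],P(1,*b));print(n,X,e)
    for i,q in((0,a),(1,b)): print(plane(W[i],*P(i,*q),.195 if n!="head" else .261))
```

```text
head [ 0.58776582 -0.24771495  0.26195759] 0.00018200298441822232
[ 0.58794552 -0.24762926  0.261     ]
[ 0.58753857 -0.24780419  0.261     ]
L [ 0.56722933 -0.22750925  0.19425664] 0.00021995500199636998
[ 0.56728281 -0.2277203   0.195     ]
[ 0.56729032 -0.22738486  0.195     ]
R [ 0.60834726 -0.26910886  0.191723  ] 0.0007091305030288551
[ 0.60810839 -0.26955008  0.195     ]
[ 0.60833777 -0.26825465  0.195     ]
```

play_rows:
  steps:
    - [1,0.0023,0.0005,0.03,0,0,0]
    - [1,0,0,0.04,0,0,0]
    - [1,0,0,0.03,0,0,0]
    - [1,0,0,0.005,0,0,0]
    - [1,0,0,0,0,0,0]

```text
time: 2.75
tool_pos: [0.5873, -0.2483, 0.2694]
tool_rot: [-179.9, 0.0, 44.1]
contact_force: [0.3, -0.5, 0.8]
gripper_width: 0.0002
gripper_force: 0.0
```

play_rows:
  steps:
    - [1,0,0,0.006,0,0,0]
    - [1,0,0,0.007,0,0,0]
    - [1,0,0,0.007,0,0,0]
    - [1,0,0,0.007,0,0,0]
    - [1,0,0,0,0,0,0]

```text
time: 3.25
tool_pos: [0.5881, -0.2469, 0.2418]
tool_rot: [-180.0, 0.0, 44.2]
contact_force: [-0.4, -0.4, -0.5]
gripper_width: 0.0003
gripper_force: 0.0
```

play_rows:
  steps:
    - [1,0,0,0.005,0,0,0]
    - [1,0,0,0.005,0,0,0]

```text
time: 3.45
tool_pos: [0.5882, -0.2469, 0.2324]
tool_rot: [-180.0, 0.0, 44.2]
contact_force: [-0.4, 0.5, 2.8]
gripper_width: 0.0004
gripper_force: 1.8
```

Run:
```python
from station import env, optics
import cv2
c=optics.camera("side");cv2.imwrite("pics/s2.png",cv2.resize(c["pixels"][90:330,250:440,::-1],None,fx=2.4,fy=2.4,interpolation=cv2.INTER_CUBIC))
print(env.observe()["contact_force"])
```

```text
[ 0.33671522 -0.45122688  1.5219651 ]
```

View pics/s2.png

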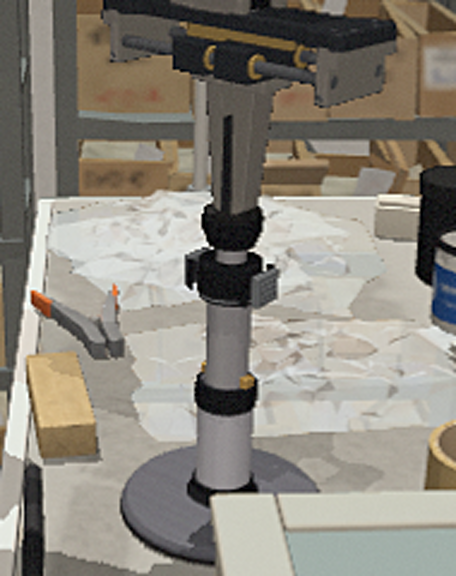

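The head at (233,227) is sliding down under the closed fingertips. The clutch is still up at (235,275), with a gap of about 10 mm left. I'll press on until the force rises.

play_rows:
  steps:
    - [1,0,0,0.005,0,0,0]
    - [1,0,0,0.005,0,0,0]
    - [1,0,0,0.002,0,0,0]

```text
time: 3.8
tool_pos: [0.5884, -0.247, 0.2206]
tool_rot: [-180.0, -0.0, 44.2]
contact_force: [-5.4, 2.6, 17.3]
gripper_width: 0.0005
gripper_force: 8.6
```

play_rows:
  steps:
    - [1,0,0,0.001,0,0,0]
    - [1,0,0,0,0,0,0]

```text
time: 4.0
tool_pos: [0.5883, -0.247, 0.2206]
tool_rot: [180.0, -0.0, 44.2]
contact_force: [-4.3, 2.3, 13.2]
gripper_width: 0.0004
gripper_force: 6.1
```

play_rows:
  steps:
    - [1,0,0,-0.02,0,0,0]
    - [0,0,0,-0.04,0,0,0]
    - [0,0,0,-0.04,0,0,0]
    - [0,-0.04,0,0,0,0,0]
    - [0,0,0,0,0,0,0]

```text
time: 4.5
tool_pos: [0.558, -0.2772, 0.3205]
tool_rot: [179.9, 0.1, 44.1]
contact_force: [-0.3, 0.2, 0.0]
gripper_width: 0.0301
gripper_force: 0.0
```

play_rows:
  steps:
    - [0,0,0,0,0,0,0]
    - [0,0,0,0,0,0,0]
    - [0,0,0,0,0,0,0]
    - [0,0,0,0,0,0,0]
    - [0,0,0,0,0,0,0]

```text
time: 5.0
tool_pos: [0.5599, -0.2747, 0.3192]
tool_rot: [-180.0, 0.0, 44.3]
contact_force: [0.4, -0.0, 0.1]
gripper_width: 0.0704
gripper_force: 0.0
```

Run:
```python
from station import env, optics
import pickle,cv2,numpy as np
from h import *
s=env.observe();c=optics.camera("wrist");d=optics.camera("side");pickle.dump((s,c),open("w3.pkl","wb"));pickle.dump(d,open("s3.pkl","wb"))
w=wristcam(c,s);p=proj(w,np.r_[.588,-.2475,.2]);print(p,s["tool_pos"],s["tool_rot"],s["gripper_width"])
x0,y0=np.clip((p-[75,90]).astype(int),0,[490,220]);print(x0,y0)
a=cv2.resize(c["pixels"][y0:y0+180,x0:x0+150,::-1],None,fx=3,fy=3,interpolation=cv2.INTER_CUBIC)
b=cv2.resize(d["pixels"][150:330,290:400,::-1],None,fx=3,fy=3,interpolation=cv2.INTER_CUBIC)
cv2.imwrite("pics/w3.png",np.hstack([a,b]))
```

```text
[319.91910487 152.87490864] [ 0.55991071 -0.27467163  0.31922384] [-1.79972077e+02  6.62303501e-03  4.42535578e+01] 0.07035269558642719
244 62
```

View pics/w3.png

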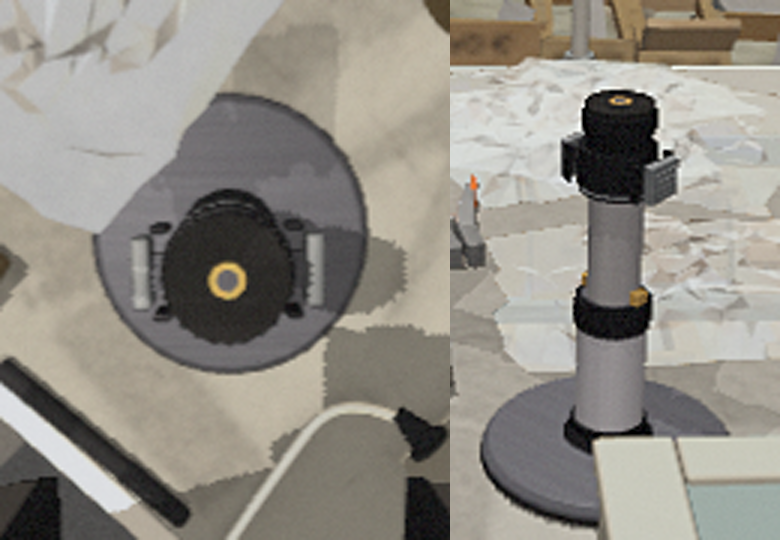

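The head now sits on the clutch, with the brass lugs still on the collar. The tab tops are bars centred at (140,273) and (316,270) in the crop, and the screw is at (228,281).

Run:
```python
import pickle,numpy as np
from h import *
s,c=pickle.load(open("w3.pkl","rb"));w=wristcam(c,s);d=pickle.load(open("s3.pkl","rb"))
P=lambda x,y:(x/3+244,y/3+62)
L=plane(w,*P(140,273),.195);R=plane(w,*P(316,270),.195);H=plane(w,*P(228,281),.221)
print(L,R,(L+R)/2,H,np.linalg.norm(L-R),np.degrees(np.arctan2(*(R-L)[1::-1])))
print(two(w,P(228,281),d,(290+(621-450)/3,150+101/3)))
from scipy.spatial.transform import Rotation as Ro
M=Ro.from_euler("xyz",s["tool_rot"],degrees=True).as_matrix();print("tool shift",M.T@(np.r_[((L+R)/2)[:2],.165]-s["tool_pos"]),M.T@(np.r_[H[:2],.165]-s["tool_pos"]))
```

```text
[ 0.56728445 -0.2271101   0.195     ] [ 0.60861027 -0.26812299  0.195     ] [ 0.58794736 -0.24761655  0.195     ] [ 0.58776112 -0.24795706  0.221     ] 0.05822267333494761 -44.78224898714934
(array([ 0.58799334, -0.24809607,  0.21970084]), np.float64(0.0006736544055249238))
tool shift [0.0389793  0.00026168 0.15421922] [0.03860828 0.00037561 0.15421921]
```

play_rows:
  steps:
    - [0,0.0388,0.0003,0,0,0,-0.014]
    - [0,0,0,0.02,0,0,0]
    - [0,0,0,0.03,0,0,0]
    - [0,0,0,0,0,0,0]
    - [0,0,0,0,0,0,0]

```text
time: 5.6
tool_pos: [0.5875, -0.2481, 0.2697]
tool_rot: [-179.9, 0.0, 45.0]
contact_force: [0.4, 0.8, -0.0]
gripper_width: 0.0919
gripper_force: 0.0
```

play_rows:
  steps:
    - [0,0,0,0.025,0,0,0]
    - [0,0,0,0.025,0,0,0]
    - [0,0,0,0.025,0,0,0]
    - [0,0,0,0.029,0,0,0]
    - [0,0,0,0,0,0,0]

```text
time: 6.1
tool_pos: [0.5863, -0.2478, 0.1638]
tool_rot: [-179.8, 0.1, 45.0]
contact_force: [0.3, -0.1, -0.7]
gripper_width: 0.0919
gripper_force: 0.0
```

Now squeeze.

play_rows:
  steps:
    - [0.3,0,0,0,0,0,0]
    - [0.35,0,0,0,0,0,0]
    - [0.4,0,0,0,0,0,0]
    - [0.6,0,0,0,0,0,0]
    - [0.6,0,0,0,0,0,0]

```text
time: 6.6
tool_pos: [0.5872, -0.2474, 0.1666]
tool_rot: [-179.9, -0.0, 45.0]
contact_force: [-7.3, 6.6, 3.1]
gripper_width: 0.0543
gripper_force: 12.6
```

play_rows:
  steps:
    - [0.6,0,0,0,0,0,0]
    - [0.6,0,0,0,0,0,0]
    - [0.6,0,0,0,0,0,0]

```text
time: 6.9
tool_pos: [0.5865, -0.2467, 0.1657]
tool_rot: [-179.8, -0.0, 45.0]
contact_force: [-4.6, 6.3, 3.3]
gripper_width: 0.0529
gripper_force: 30.0
```

play_rows:
  steps:
    - [0.6,0,-0.0005,0.003,0,0,0]
    - [0.6,0,0,0.005,0,0,0]
    - [0.6,0,0,0.006,0,0,0]
    - [0.6,0,0,0.006,0,0,0]

```text
time: 7.3
tool_pos: [0.5865, -0.2466, 0.1457]
tool_rot: [-179.9, -0.0, 45.0]
contact_force: [-3.6, 5.3, 2.2]
gripper_width: 0.0535
gripper_force: 30.0
```

Run:
```python
from station import env, optics
import cv2
c=optics.camera("side");cv2.imwrite("pics/s4.png",cv2.resize(c["pixels"][110:330,270:420,::-1],None,fx=2.6,fy=2.6,interpolation=cv2.INTER_CUBIC))
print(env.observe()["contact_force"],env.observe()["gripper_width"])
```

```text
[-2.03055212  5.18825729 -0.20853045] 0.053450905964956594
```

View pics/s4.png

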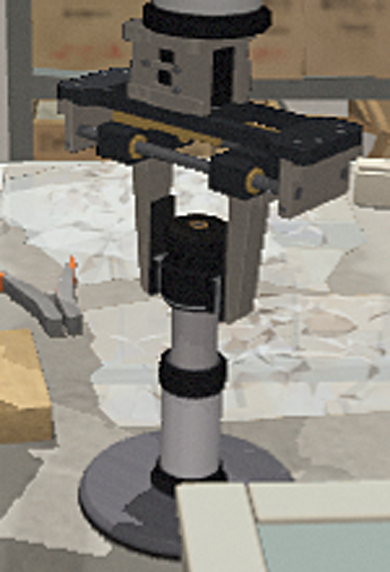

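The lugs have dropped inside and the clutch at (192,285) is moving down towards the collar at (193,370). The fingers still hold both tabs in. I'll carry on down.

play_rows:
  steps:
    - [0.6,0,0,0.008,0,0,0]
    - [0.6,0,0,0.01,0,0,0]
    - [0.6,0,0,0.01,0,0,0]
    - [0.6,0,0,0.008,0,0,0]
    - [0.6,0,0,0.004,0,0,0]

```text
time: 7.85
tool_pos: [0.5865, -0.2467, 0.1052]
tool_rot: [-179.8, 0.0, 45.0]
contact_force: [-2.2, 6.8, 1.9]
gripper_width: 0.0532
gripper_force: 30.0
```

play_rows:
  steps:
    - [0.6,0,0,0.003,0,0,0]
    - [0.6,0,0,0.002,0,0,0]
    - [0.6,0,0,0.001,0,0,0]

```text
time: 8.15
tool_pos: [0.5866, -0.2467, 0.1022]
tool_rot: [-179.9, -0.0, 45.0]
contact_force: [-13.0, 10.5, 32.7]
gripper_width: 0.0534
gripper_force: 30.0
```

play_rows:
  steps:
    - [0.4,0,0,-0.001,0,0,0]
    - [0,0,0,0,0,0,0]
    - [0,0,0,0,0,0,0]
    - [0,0,0,0,0,0,0]
    - [0,0,0,0,0,0,0]

```text
time: 8.65
tool_pos: [0.5876, -0.2482, 0.1007]
tool_rot: [180.0, -0.0, 45.0]
contact_force: [0.2, 0.1, -0.6]
gripper_width: 0.0852
gripper_force: 0.0
```

play_rows:
  steps:
    - [0,0,0,0,0,0,0]
    - [0,0,0,-0.02,0,0,0]
    - [0,0,0,-0.03,0,0,0]
    - [0,0,0,-0.04,0,0,0]
    - [0,0,0,-0.04,0,0,0]

```text
time: 9.15
tool_pos: [0.587, -0.2478, 0.2315]
tool_rot: [-180.0, 0.0, 45.0]
contact_force: [1.3, -0.4, 0.3]
gripper_width: 0.0921
gripper_force: 0.0
```

play_rows:
  steps:
    - [1,0,0,-0.02,0,0,0]
    - [1,0,0,0,0,0,0]
    - [1,0,0,0,0,0,0]
    - [1,0,0,0,0,0,0]
    - [1,0,0,0,0,0,0]

```text
time: 9.65
tool_pos: [0.5866, -0.2475, 0.2488]
tool_rot: [-179.9, 0.1, 45.0]
contact_force: [-0.9, 0.0, -1.1]
gripper_width: 0.0539
gripper_force: 0.0
```

Run:
```python
from station import env, optics
import pickle,cv2,numpy as np
from h import *
s=env.observe();c=optics.camera("wrist");d=optics.camera("side")
pickle.dump((s,c,d),open("w5.pkl","wb"))
w=wristcam(c,s);p=proj(w,np.r_[.5875,-.2475,.156]);print(p,s["tool_pos"],s["gripper_width"])
x0,y0=np.clip((p-[60,90]).astype(int),0,[500,220]);print(x0,y0)
a=cv2.resize(c["pixels"][y0:y0+180,x0:x0+140,::-1],None,fx=3,fy=3,interpolation=cv2.INTER_CUBIC)
b=cv2.resize(d["pixels"][150:330,290:400,::-1],None,fx=3,fy=3,interpolation=cv2.INTER_CUBIC)
cv2.imwrite("pics/w5.png",np.hstack([a,b]))
```

```text
[320.58616588 197.54990385] [ 0.58657718 -0.24753477  0.24880257] 0.05393830508755677
260 107
```

View pics/w5.png

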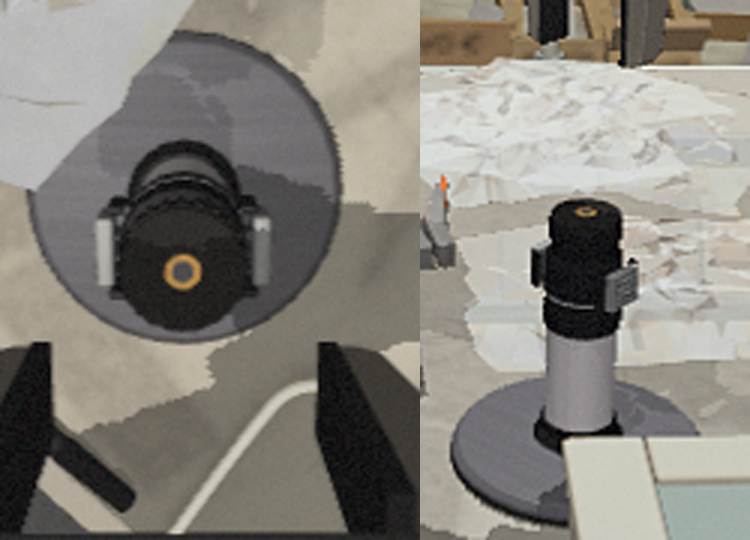

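The clutch now rests on the collar at (583,310), the head sits on the clutch, and the base is unmoved. As a check I'll press the top lightly with shut fingers and confirm it stops at about 0.156.

play_rows:
  steps:
    - [1,0.0005,0.0005,0,0,0,0]
    - [1,0,0,0,0,0,0]
    - [1,0,0,0,0,0,0]
    - [1,0,0,0.01,0,0,0]
    - [1,0,0,0.03,0,0,0]

```text
time: 10.25
tool_pos: [0.5898, -0.2486, 0.2125]
tool_rot: [179.7, -0.1, 45.0]
contact_force: [1.1, -0.2, -0.8]
gripper_width: 0.006
gripper_force: 0.0
```

play_rows:
  steps:
    - [1,0,0,0.03,0,0,0]
    - [1,0,0,0.018,0,0,0]
    - [1,0,0,0.003,0,0,0]
    - [1,0,0,0.002,0,0,0]
    - [1,0,0,0,0,0,0]

```text
time: 10.75
tool_pos: [0.5884, -0.248, 0.1581]
tool_rot: [180.0, -0.0, 45.0]
contact_force: [-0.8, -0.5, -0.1]
gripper_width: 0.0006
gripper_force: 0.0
```

play_rows:
  steps:
    - [1,0,0,0.002,0,0,0]
    - [1,0,0,0.002,0,0,0]
    - [1,0,0,0,0,0,0]

```text
time: 11.05
tool_pos: [0.5889, -0.2482, 0.1563]
tool_rot: [179.9, -0.1, 45.0]
contact_force: [-2.7, 1.7, 15.1]
gripper_width: 0.0005
gripper_force: 7.1
```

The top stops at 0.156 under 15 N, so both tubes are home. I'll back off and hand in.

play_rows:
  steps:
    - [1,0,0,-0.01,0,0,0]
    - [1,0,0,-0.04,0,0,0]
    - [1,0,0,-0.05,0,0,0]
    - [1,0,0,-0.02,0,0,0]
    - [1,0,0,0,0,0,0]

```text
time: 11.55
tool_pos: [0.59, -0.2487, 0.2785]
tool_rot: [179.6, -0.2, 45.0]
contact_force: [0.6, -0.1, -0.3]
gripper_width: 0.0003
gripper_force: 0.0
```

Run:
```python
from station import env, job
print(env.observe()["tool_pos"],env.observe()["contact_force"]); print(job.close_job())
```

```text
[ 0.59003359 -0.24868861  0.27850963] [ 0.63413498 -0.07803013 -0.34134123]
the job is handed in; nothing more can be done
None
```

The stand is folded to its shortest, inner tube first and then the middle tube: its top stopped at 0.156 m under a 15 N check press, it stands upright where it was, the block and marker were not touched, and the job was handed in at about 11.6 s.

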